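Fit the tube carousel on its rotary drive and hold it home

ROBOT

A 6-joint arm with a two-finger parallel gripper is mounted at the origin on the work surface. World frame = base frame: x ahead of the robot, y to its left, z up, the work surface at z = 0. Lengths are in m, angles in rad, forces in N, time in s.
With the tool pointing down it reaches from about 0.35 to 0.975 m from the base axis. Payload 17.4 kg.
Tool frame: the origin (TCP) lies at the very end of the fingers, on their centre line; the grasp point (between the pads) lies grasp_offset behind it (grasp_offset is the distance from the TCP to the grasp point, in m); z points along the fingers, y is the direction in which the jaws open and shut (so a half turn about z gives the same grasp; the last joint's range is limited). The gripper opens to 85 mm and grips with 20 to 120 N. Pads are 22 mm wide; open, the fingers measure 114 mm over their backs; the gripper's body (76 mm by 85 mm) begins 54 mm behind the grasp point. The pads swing forward as they close: fully open they stand 13 mm farther back than shut.
Start: joints at [1.178, 0.116, 1.442, -0, 1.584, -0.038], TCP at [0.235, 0.633, 0.202] pointing down, gripper open.
Joint ranges: [-2.83, 2.83], [-0.83, 2.19], [0.07, 2.5], [-1.14, 4.28], [0.01, 3], [-2.97, 2.97]. Speed limits (rad/s): [1.89, 1.89, 2.22, 3.14, 3.14, 3.14].

INTERFACE

Orientations are given as a unit quaternion [x, y, z, w].
In Python, from plant import get_state, get_image, camera_model, finish_job, recognise, grasp_offset gives the robot as it stands.
- The arm moves only by the tool send_rows, never from a script. Its argument "steps" is text: rows parted by semicolons, each of 7 numbers parted by spaces: the closure in counts, from 0 (fully open) to 255 (shut), then the shift along the tool's x, y, z in units of 25 mm (1.0 is 25 mm), then the turn, a rotation vector about the tool's x, y, z in units of 5 degrees (1.0 is 5 degrees). In form: grip x y z rx ry rz; .... A call has 1 to 10 rows; each row shifts and turns the commanded pose from where the row before left it, along the tool's axes as they then stand; what a row does not reach is not made up. A row lasts 1/10 s, in which the tool goes at most 50 mm and 8.59 degrees, less where a joint would pass 70% of its speed; a pose out of reach is approached as far as the arm can. A call is refused whole if a number of a shift passes 1 or a number of a turn 1, either way. A call with a gripper value outside its range is refused whole. The fingers move at their own pace and stop on an object; "grip_force" is the grip in N (left out, the last holds). Time passes only in rows, so rows that do not move let the fingers close. It gives the time, the measured TCP pose, the force and the opening at its end, in the units of the state.
- get_state(): the state, without advancing time (a new reading comes with each control period).
- get_image(name): name is "scene" or "top" or "wrist"; returns the picture (400x640x3 uint8, red, green, blue); there is no depth.
- camera_model(name): a dict with "fovy" (degrees; the focal length in pixels is half the picture's height over the tangent of half this angle, whatever the lens; pixels are square), "cx", "cy" (the principal point, pixels), "k1" (the pictures are not rectified: a ray, as slopes to the right and down, at radius r is drawn at 1 + k1 r^2 times it, then the intrinsics apply), "view" (4x4, takes a point from world to camera coordinates). Camera axes: x right, y up, looking along -z (the intrinsics and any distortion apply to the point x, -y, -z); pixel columns grow to the right and rows downward; lengths in m; the calibration is good to about 2 mm. A picture is of the moment at which its call begins: read the wrist's pose just before it. camera_model takes no time and is no camera call; for the wrist camera it gives the pose at the moment of the call.
- finish_job(): hands the job in, once; it reports no verdict.
Trained networks look in the newest picture that a camera, given by its name, has taken for a name from the list of things; names that differ only in an ending like _2 or _b are one class to them, and where a whole thing is asked for, a point or a joint stands for the part that bears it (a point fixed in the world has none). Each returns a list of dicts, best first, with "conf" (0 to 1); they miss things now and then, are a little off and sometimes report something else, mostly with a low value. They report only what shows in the picture. A call takes as long as a camera call. They do not tell look-alikes from the thing itself.
- recognise(query, camera): "position" ([column, row] in pixels, amid what is visible of it).
The state is a dict: "clock": time; "qpos": joint angles; "joint_velocities": joint speeds; "joint_torque": joint torques, N m; "ee_pos": TCP position; "orientation": TCP orientation; "ft_force": force on the tool from outside, world axes, zero at the start; "ft_torque": the same for the moment, N m; "width": opening from 0.0 (shut) to 1.0 (fully open).
Only numpy, scipy, OpenCV 4.12 (cv2) and the standard library are available. Lean on these libraries where they do the work, as an engineer would, in place of code of your own. Each camera call takes 0.05 s, during which the arm holds its last target.

TASK

Take the blue dust cap off the drive hub and set it down upright in the steel tray, then let go of it. Then lift the white tube carousel by its black handle from its stand, push its keyed shaft into the hub, turning it until the key slips into the keyway, and keep pushing against the spring ejector until the disc is fully home on the hub. Finish while still gripping the handle and holding the carousel pressed down (do not let go: it would spring up), and leave the bottles, beaker, jar, dish and orange box where they are.

Things in the scene. Friction and masses are not known exactly. Their poses are not given: they have to be found in the camera images.
- hub_mouth (a point): Centre of the top face of the silver 12-sided drive hub: 46 mm wide and tall, upright on the white drive unit, top face 108 mm above the table; fixed, does not turn. z up; x points along the keyway, a slot 8.5 mm wide in the wall of the 21 mm bore, out to 17 mm from the axis, full depth; orange marks on the rim and as a bar at the hub's foot show its side. The blue cap covers the mouth at the start.
- ejector (a joint): Travel (m) of the spring-loaded brass ejector pin in the hub's bore: 0 = up, its top 32 mm below the hub's top face; grows as it is pushed down, stop at 0.010; about 0.008 with the carousel fully home. The spring pushes back with 3.6 N at 0 and 10.8 N at 0.008, so a carousel let go rises again.
- cap_knob (a point): Centre of the round upright knob (22 mm across, 34 mm tall) on the blue plastic dust cap, 39 mm above the cap's lower rim. The cap is 60 mm across, 22 mm tall plus the knob, about 60 g; it sits loosely (3 mm play) over the top 18 mm of the hub and lifts straight off. z is up.
- tray: Shallow square steel tray for the cap, 130 x 130 mm outside, 14 mm tall, walls and floor about 4 mm thick, fixed. Origin at the centre of its underside on the table; x and y along its sides, z up.
- carousel_handle (a point): Centre (half-way up) of the black upright square handle, 26 x 26 mm with flat sides along x and y, 46 mm tall, on top of the white tube carousel: grip it here. The disc is 110 mm across and 8 mm thick, its top 23 mm below this point. x points over the shaft's key; an orange stripe on the disc's top points the same way. z is up. Carousel 0.16 to 0.26 kg.
- carousel_shoulder (a point): Centre of the underside of the carousel's disc, 31 mm below the handle's centre, same axes. Fully home, it lies on the hub's top face (point hub_mouth).
- shaft_end (a point): Centre of the lower end of the carousel's steel shaft (18 mm thick, bevelled nose, 40 mm long under the disc), 71 mm below the handle's centre, same axes. A key 6 mm wide stands out along +x to 15.5 mm from the axis; it runs from the disc down 26 mm, so the last 14 mm of the shaft is plain and enters the bore before the key meets the hub's face.
- stand: Grey round parking stand, a tube 60 mm across and 50 mm tall (bore 42 mm, foot 88 mm across), fixed; the carousel's shaft hangs in it, the disc resting on its rim. Origin at the centre of its underside on the table.
- drive: White rotary drive unit, 130 x 110 x 62 mm tall, with a small display and knob on its front, fixed; the hub stands in the middle of its top. Origin at the centre of its underside on the table.
- bottle_clear_mid (a point): Bystander, loose: small clear glass bottle, blue cap, 50 mm across, 95 mm tall; this point is its centre, half-way up.
- bottle_amber_mid (a point): Bystander, loose: small amber glass bottle, white cap, 48 mm across, 85 mm tall; this point is its centre, half-way up.
- beaker_mid (a point): Bystander, loose: glass beaker, 64 mm across, 80 mm tall; this point is its centre, half-way up.
- dish_mid (a point): Bystander, loose: clear round culture dish, 60 mm across, 15 mm tall; this point is its centre, half-way up.
- tip_box_mid (a point): Bystander, loose: orange box, 80 x 115 x 50 mm tall; this point is its centre, half-way up.
- jar_mid (a point): Bystander, loose: squat jar, red lid, 56 mm across, 60 mm tall; this point is its centre, half-way up.
There are look-alikes about, which are no part of the job. Of the things shaped like the tray, the steel one is meant.

How it is judged:
On the way, in this order (a step that is already met when the one before it is completed fails the run):
1. the dust cap stands upright in the tray, released (x of cap_knob in the frame of tray between -0.05 and 0.05 m and y of cap_knob in the frame of tray between -0.05 and 0.05 m and z of cap_knob in the frame of tray below 0.052 m and angle between cap_knob's own z axis and vertical below 0.15 rad and contact force between the fingers and cap below 0.1 N and linear speed of cap below 0.02 m/s), for 0.2 s.
2. the carousel has been lifted clear of its stand (z of carousel_shoulder in the frame of stand above 0.08 m and contact force between the fingers and carousel above 1 N), for 0.1 s.
3. the carousel's shaft is in the hub with its key in the keyway (z of carousel_shoulder in the frame of hub_mouth below 0.016 m and horizontal distance between carousel_shoulder and hub_mouth below 0.004 m and angle between carousel_shoulder's own z axis and vertical below 0.08 rad and angle between the x axis of carousel_shoulder and the x axis of hub_mouth, either way round below 0.2 rad), for 0.1 s.
At the end, for the whole second after the job is handed in: Cap upright (0.15 rad) in the tray, within 50 mm of its centre along each side, released, still; disc within 2.5 mm of the hub face, axes within 4 mm, upright (0.08 rad), key in keyway, ejector down over 6 mm; handle still gripped (over 3 N, grasp point within 30 mm of its centre), still (all of step 1 and z of carousel_shoulder in the frame of hub_mouth below 0.0025 m and horizontal distance between carousel_shoulder and hub_mouth below 0.004 m and angle between carousel_shoulder's own z axis and vertical below 0.08 rad and angle between the x axis of carousel_shoulder and the x axis of hub_mouth, either way round below 0.2 rad and value of joint ejector above 0.006 m and contact force between the fingers and carousel above 3 N and distance between the grasp point and carousel_handle below 0.03 m and linear speed of carousel below 0.02 m/s); the arm keeps its last pose, push and grip.
It fails at once if a bottle, the beaker, jar, dish or orange box is moved more than 30 mm (distance of any of bottle_clear_mid, bottle_amber_mid, beaker_mid, dish_mid, tip_box_mid, jar_mid from where it was at the start of the episode above 0.03 m).
It also fails if it takes over 53 s, if anything falls off the work surface, if the arm or the gripper's body presses on something with over 40 N, if the wrist force passes 120 N, or if a joint passes its speed limit or range.

## Working session

There is one attempt and no reset: what is moved stays moved. The work goes in short steps, Python scripts to look and compute and a tool call to move; the robot and the scene stay as the last step left them, time stands still between calls to the robot, and variables do not carry over. Pictures are saved under pics/ and viewed, and the job is handed in when it is done.

Besides the shell and the picture viewer there is one more tool, called after "Call:" by a JSON object that holds its "fn" and its "kwargs". send_rows: Moves the arm, as the interface text tells. Its arguments: {"type":"object","properties":{"steps":{"type":"string"},"grip_force":{"type":"number"}},"required":["steps"]}

```bash
ls; mkdir -p pics
python3 - <<'E'
from plant import *
import cv2
s=get_state()
for k,v in s.items(): print(k,v)
print(grasp_offset)
for n in("scene","top","wrist"):
    m=camera_model(n); print(n,m)
    cv2.imwrite(f"pics/{n}0.png",get_image(n)[:,:,::-1])
E
```

```text
pics
clock 0.0
qpos [ 1.17816794e+00  1.16515234e-01  1.44224629e+00 -3.11110876e-06
  1.58398275e+00 -3.77969174e-02]
joint_velocities [-0.00046396 -0.00198261 -0.00059584 -0.00165862  0.00066761 -0.00057413]
joint_torque [ 2.39386827e-03 -7.32001305e+01 -6.32485914e+01  4.24939196e-05
  6.39108068e-03 -7.26855546e-05]
ee_pos [0.23444377 0.63275402 0.20105424]
orientation [ 1.76486455e-01  9.84302900e-01 -5.62858607e-04 -1.21447615e-04]
ft_force [-0.11291336 -0.74345436 -0.35299964]
ft_torque [-0.00103063  0.00375593 -0.00184474]
width 0.9998347601001074
0.0187
scene {'fovy': 51.39964716427433, 'cx': 316.57720148647866, 'cy': 201.1894294353003, 'k1': -0.008765536910540897, 'view': array([[ 0.01055935,  0.99976432, -0.01896848, -0.0063873 ],
       [-0.73865032,  0.020585  ,  0.67377442,  0.33830285],
       [ 0.67400609,  0.00689645,  0.7386936 , -1.53648437],
       [ 0.        ,  0.        ,  0.        ,  1.        ]])}
top {'fovy': 57.72295207611809, 'cx': 320.4150399295949, 'cy': 205.14704970014301, 'k1': -0.06620459690991919, 'view': array([[-0.02912066, -0.99957501, -0.00133801,  0.00513082],
       [ 0.97652638, -0.02873494,  0.21347256, -0.56294614],
       [-0.21342028,  0.00490986,  0.97694814, -1.09886979],
       [ 0.        ,  0.        ,  0.        ,  1.        ]])}
wrist {'fovy': 67.69506023758689, 'cx': 319.0920687610329, 'cy': 200.48212947722814, 'k1': -0.05572550175864361, 'view': array([[ 0.34760697,  0.93763943, -0.00130468, -0.67344757],
       [-0.89530121,  0.33149706, -0.29756585,  0.03803538],
       [-0.27857698,  0.10460405,  0.9547004 , -0.38054657],
       [ 0.        ,  0.        ,  0.        ,  1.        ]])}
```

View pics/scene0.png

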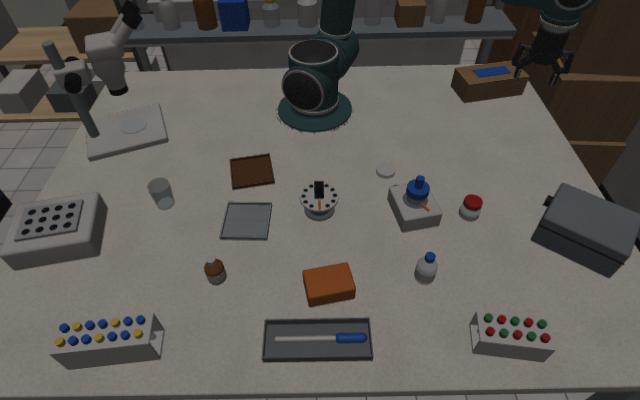

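View pics/top0.png

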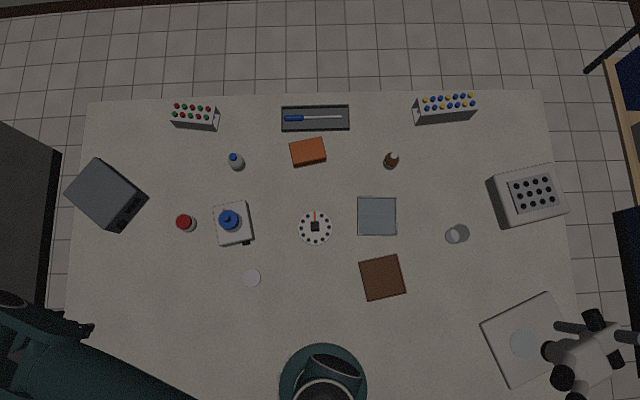

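View pics/wrist0.png

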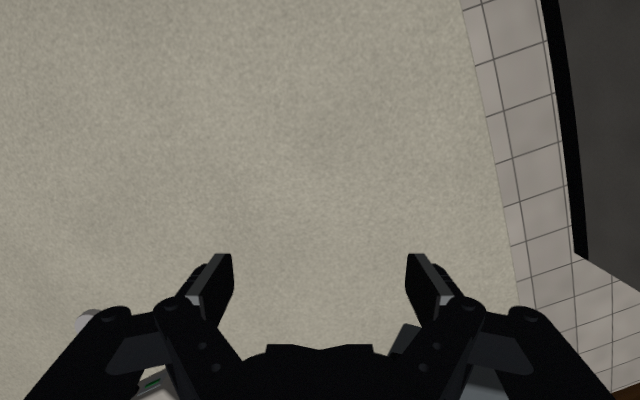

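```bash
cat > h.py <<'E'
from plant import *
import numpy as np, cv2
from scipy.spatial.transform import Rotation as R
from scipy.optimize import least_squares
def K(m):
    f=200/np.tan(np.radians(m["fovy"])/2); return f
def proj(m,P):
    P=np.atleast_2d(P); c=P@m["view"][:3,:3].T+m["view"][:3,3]
    s=np.stack([c[:,0]/-c[:,2],-c[:,1]/-c[:,2]],1); r2=(s**2).sum(1,keepdims=True)
    return s*(1+m["k1"]*r2)*K(m)+[m["cx"],m["cy"]]
def ray(m,uv):
    d=(np.array(uv,float)-[m["cx"],m["cy"]])/K(m); s=d.copy()
    for _ in range(20): s=d/(1+m["k1"]*(s@s))
    Rm=m["view"][:3,:3]; t=m["view"][:3,3]
    return -Rm.T@t, Rm.T@np.array([s[0],-s[1],-1.0])
def onz(m,uv,z):
    o,d=ray(m,uv); return o+d*(z-o[2])/d[2]
def tri(obs): # [(m,uv)]
    A=np.zeros((3,3));b=np.zeros(3)
    for m,uv in obs:
        o,d=ray(m,uv); d/=np.linalg.norm(d); Q=np.eye(3)-np.outer(d,d); A+=Q;b+=Q@o
    return np.linalg.solve(A,b)
E
python3 - <<'E'
from h import *
np.set_printoptions(precision=4,suppress=True)
zs=dict(cap_knob=.129,tray=.0,carousel_handle=.081,drive=.031,stand=.025,bottle_clear_mid=.047,bottle_amber_mid=.042,beaker_mid=.04,dish_mid=.007,tip_box_mid=.025,jar_mid=.03)
for q,z in zs.items():
    for n in("scene","top"):
        m=camera_model(n)
        for r in recognise(q,n)[:3]:
            print(q,n,round(r["conf"],2),np.round(r["position"],1),onz(m,r["position"],z)[:2])
for n,b in(("scene",(200,150,470,250)),("top",(170,170,440,310))):
    im=cv2.imread(f"pics/{n}0.png")[b[1]:b[3],b[0]:b[2]]
    im=cv2.convertScaleAbs(im,alpha=1.6)
    cv2.imwrite(f"pics/{n}0z.png",cv2.resize(im,None,fx=2.9,fy=2.9,interpolation=cv2.INTER_CUBIC))
E
```

```text
cap_knob scene 0.84 [421. 188.] [0.537  0.2741]
cap_knob scene 0.4 [320.1 199. ] [0.5685 0.0118]
cap_knob top 0.7 [226.4 217. ] [0.5199 0.2717]
cap_knob top 0.69 [376.4 216.1] [ 0.5095 -0.1772]
tray scene 0.65 [250.3 173.8] [ 0.3351 -0.2065]
tray scene 0.62 [247.4 218.4] [ 0.5191 -0.1969]
tray scene 0.31 [327.5 288.2] [0.7509 0.0256]
tray top 0.93 [375.8 215.1] [ 0.5365 -0.1962]
tray top 0.58 [382.3 275.2] [ 0.3377 -0.2055]
carousel_handle scene 0.76 [318.9 198.9] [0.5237 0.0087]
carousel_handle top 0.7 [314.1 231.1] [0.4769 0.0107]
drive scene 0.68 [408.3 210.8] [0.5296 0.2564]
drive top 0.87 [238.4 226.3] [0.5068 0.2571]
stand scene 0.64 [318.9 197.1] [0.465  0.0087]
stand scene 0.48 [319.7 216. ] [0.5369 0.0099]
stand scene 0.3 [327.  286.5] [0.7609 0.024 ]
bottle_clear_mid scene 0.73 [426.7 273.3] [0.7431 0.2645]
bottle_clear_mid top 0.78 [234.5 161.6] [0.7231 0.271 ]
bottle_amber_mid scene 0.68 [213.6 273.1] [ 0.7277 -0.2527]
bottle_amber_mid scene 0.53 [331.1 283.9] [0.7642 0.0337]
bottle_amber_mid top 0.52 [389.8 160.9] [ 0.7117 -0.2481]
beaker_mid scene 0.72 [161.3 193.4] [ 0.4513 -0.4488]
beaker_mid scene 0.31 [417. 193.] [0.4709 0.2894]
beaker_mid top 0.88 [455.4 230.7] [ 0.47   -0.4454]
dish_mid scene 0.59 [387.3 170.2] [0.3392 0.2245]
dish_mid top 0.69 [303.9 153.4] [0.7595 0.0402]
dish_mid top 0.63 [247.4 274.9] [0.3511 0.2308]
tip_box_mid scene 0.79 [326.8 287. ] [0.7623 0.0235]
tip_box_mid top 0.86 [305.1 154.4] [0.749  0.0355]
jar_mid scene 0.75 [470.2 208.9] [0.5264 0.4296]
jar_mid top 0.65 [185.  224.7] [0.5171 0.434 ]
jar_mid top 0.21 [390.8 161.3] [ 0.7143 -0.2539]
```

View pics/scene0z.png

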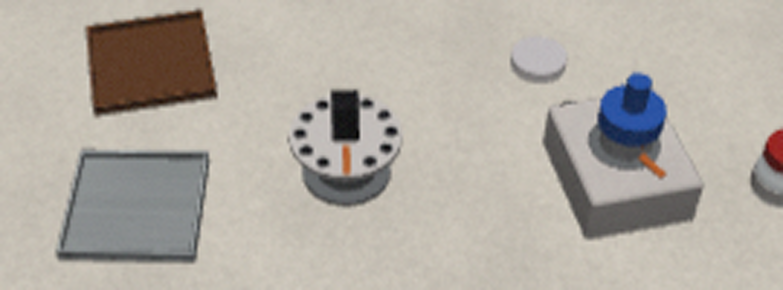

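View pics/top0z.png

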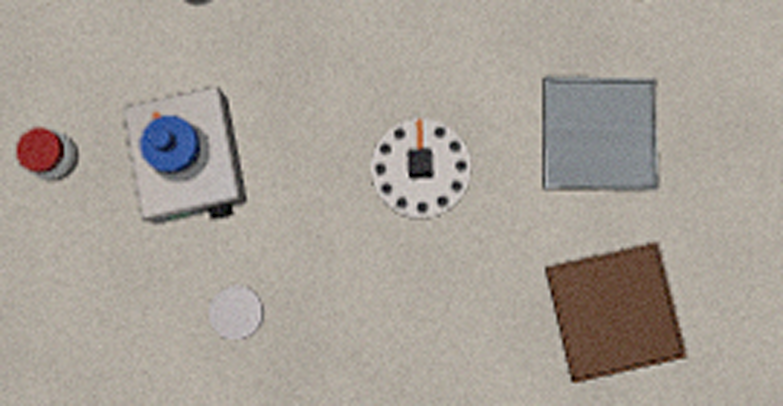

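Run:
```python
from h import *
np.set_printoptions(precision=4,suppress=True)
S=camera_model("scene");T=camera_model("top")
s=lambda x,y:(200+x/2.9,150+y/2.9); t=lambda x,y:(170+x/2.9,170+y/2.9)
print("knobtop", onz(T,t(161,137),.146), onz(S,s(638,80),.146))
print("knob tri",tri([(S,s(638,80)),(T,t(161,137))]))
print("bar",onz(S,s(643,155),.063),onz(S,s(663,174),.063))
print("handle top",onz(T,t(420,157),.104),onz(S,s(345,97),.104))
print("handle tri",tri([(S,s(345,97)),(T,t(420,157))]))
print("disc",onz(T,t(420,168),.058),onz(S,s(345,137),.058))
for p in [(419,120),(420,148)]: print("stripe",onz(T,t(*p),.058))
for p in [(346,147),(347,172)]: print("stripeS",onz(S,s(*p),.058))
print("drive top corners S",[onz(S,s(*p),.062)[:2] for p in [(587,208),(702,185),(660,107),(547,107)]])
print("tray S",[onz(S,s(*p),.014)[:2] for p in [(82,150),(209,152),(195,260),(58,258)]])
print("tray T",[onz(T,t(*p),.014)[:2] for p in [(543,77),(656,79),(658,188),(543,188)]])
print(get_state()["clock"], R.from_quat(get_state()["orientation"]).as_matrix())
```

```text
knobtop [0.516  0.2698 0.146 ] [0.5157 0.2725 0.146 ]
knob tri [0.5161 0.2711 0.1461]
bar [0.5318 0.288  0.063 ] [0.5559 0.3021 0.063 ]
handle top [0.4949 0.0076 0.104 ] [0.4878 0.0097 0.104 ]
handle tri [0.4938 0.0086 0.1101]
disc [0.4903 0.0084 0.058 ] [0.4962 0.0089 0.058 ]
stripe [0.5437 0.0082 0.058 ]
stripe [0.5124 0.0079 0.058 ]
stripeS [0.5093 0.0097 0.058 ]
stripeS [0.5411 0.0101 0.058 ]
drive top corners S [array([0.5937, 0.2264]), array([0.5693, 0.3355]), array([0.4687, 0.3161]), array([0.4656, 0.2065])]
tray S [array([ 0.4657, -0.2564]), array([ 0.472 , -0.1278]), array([ 0.6072, -0.1325]), array([ 0.6017, -0.2607])]
tray T [array([ 0.5989, -0.1356]), array([ 0.5927, -0.2664]), array([ 0.4661, -0.2594]), array([ 0.4702, -0.1291])]
1.25 [[-0.9377  0.3474 -0.    ]
 [ 0.3474  0.9377 -0.0001]
 [ 0.     -0.0001 -1.    ]]
```

```bash
cat >> h.py <<'E'
def tool():
    s=get_state(); return np.array(s["ee_pos"]),R.from_quat(s["orientation"]).as_matrix()
def delta(P,yaw=None):
    """tool-frame shift (units of 25mm) from present pose to P; turn rz units to make tool x at yaw deg"""
    p,M=tool(); d=M.T@(np.array(P)-p)/.025
    y=np.degrees(np.arctan2(M[1,0],M[0,0])); print("pos",p.round(4),"yaw",round(y,2),"tilt",np.degrees(np.arccos(min(1,-M[2,2]))).round(2),"clock",get_state()["clock"])
    print("shift units",d.round(3), "len",np.linalg.norm(d).round(2), "rz units",None if yaw is None else round((y-yaw)/5,3))
E
python3 - <<'E'
from h import *
np.set_printoptions(precision=4,suppress=True)
m=camera_model("wrist");p,M=tool()
c=-m["view"][:3,:3].T@m["view"][:3,3]; print("cam in tool",M.T@(c-p))
for d in (-.0187,0,.05,.07,.1): print(d,proj(m,p+M@[0,0,d]))
delta([.516,.271,.2])
E
```

```text
cam in tool [ 0.0768 -0.001  -0.1726]
-0.0187 [[320.9649 248.6951]]
0 [[320.7939 235.3019]]
0.05 [[320.4625 209.4097]]
0.07 [[320.3645 201.7652]]
0.1 [[320.2421 192.2315]]
pos [0.2345 0.6329 0.2018] yaw 159.67 tilt 0.0 clock 1.25
shift units [-15.588  -9.665   0.072] len 18.34 rz units None
```

Call:
{"fn": "send_rows", "kwargs": {"steps": "0 -1 -0.62 0 0 0 0;0 -1 -0.62 0 0 0 0;0 -1 -0.62 0 0 0 0;0 -1 -0.62 0 0 0 0;0 -1 -0.62 0 0 0 0;0 -1 -0.62 0 0 0 0;0 -1 -0.62 0 0 0 0;0 -1 -0.62 0 0 0 0;0 -1 -0.62 0 0 0 0;0 -1 -0.62 0 0 0 0", "grip_force": 40}}

```text
clock: 2.25
ee_pos: [0.4157, 0.3997, 0.202]
orientation: [0.176, 0.984, 0.0, 0.0]
ft_force: [0.6, 0.7, 0.2]
width: 1.001
```

Call:
{"fn": "send_rows", "kwargs": {"steps": "0 -1 -0.6 0 0 0 0;0 -1 -0.6 0 0 0 0;0 -1 -0.6 0 0 0 0;0 -1 -0.6 0 0 0 0;0 -0.9 -0.6 0 0 0 0;0 -0.6 -0.4 0 0 0 0;0 0 0 0 0 0 0"}}

```text
clock: 2.95
ee_pos: [0.5155, 0.2717, 0.2018]
orientation: [0.178, 0.984, -0.0, 0.0]
ft_force: [0.1, 0.7, -0.5]
width: 1.001
```

Run:
```python
from h import *
m=camera_model("wrist");im=get_image("wrist")[:,:,::-1]
np.save("w1.npy",np.array([m],dtype=object),allow_pickle=True)
cv2.imwrite("pics/w1.png",im); delta([.516,.271,.2]); print(proj(m,[.516,.271,.146]))
```

```text
pos [0.5149 0.2727 0.2018] yaw 159.58 tilt 0.0 clock 3.0
shift units [-0.066 -0.047  0.073] len 0.11 rz units None
[[319.84677542 207.94365933]]
```

View pics/w1.png

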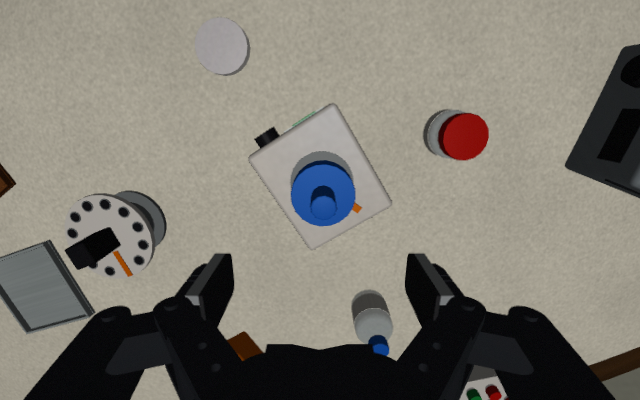

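Run:
```python
from h import *
np.set_printoptions(precision=4,suppress=True)
m=np.load("w1.npy",allow_pickle=True)[0]
print("knob",onz(m,(323,207.5),.146),"cap",onz(m,(323,194),.112))
a=onz(m,(353,204),.063);b=onz(m,(360,211),.063);print("bar",a,b)
print("bar angle from cap",np.degrees(np.arctan2(*( (a+b)/2-onz(m,(323,207.5),.146))[1::-1])))
for z,uv in((.104,(93,248)),(.058,(117,252)),(.058,(131,275))): print(z,onz(m,uv,z))
print("drive",[onz(m,u,.062)[:2] for u in((333,104),(391,204),(313,249),(249,157))])
im=cv2.imread("pics/w1.png")
im=cv2.convertScaleAbs(im[90:300,50:420],alpha=1.5);cv2.imwrite("pics/w1z.png",cv2.resize(im,None,fx=2,fy=2,interpolation=cv2.INTER_CUBIC))
p,M=tool()
delta(onz(m,(323,207.5),.146)*[1,1,0]+[0,0,.117])
```

```text
knob [0.5165 0.2735 0.146 ] cap [0.5152 0.2744 0.112 ]
bar [0.5509 0.297  0.063 ] [0.5614 0.3017 0.063 ]
bar angle from cap 33.130590183259244
0.104 [0.4885 0.0298 0.104 ]
0.058 [0.5113 0.0106 0.058 ]
0.058 [0.5448 0.0102 0.058 ]
drive [array([0.4444, 0.3119]), array([0.566 , 0.3364]), array([0.5871, 0.2363]), array([0.4636, 0.211 ])]
pos [0.5149 0.2727 0.2018] yaw 159.58 tilt 0.0 clock 3.0
shift units [-0.051  0.055  3.393] len 3.39 rz units None
```

View pics/w1z.png

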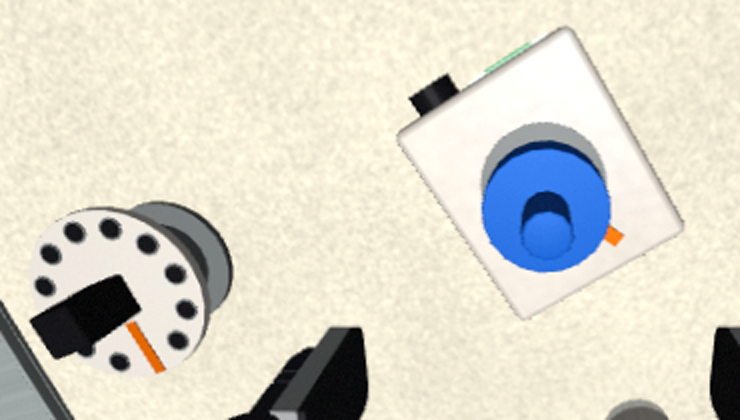

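Call:
{"fn": "send_rows", "kwargs": {"steps": "0 -0.05 0.06 1 0 0 0;0 0 0 1 0 0 0;0 0 0 1 0 0 0;0 0 0 0.39 0 0 0;150 0 0 0 0 0 0;255 0 0 0 0 0 0;255 0 0 0 0 0 0;255 0 0 0 0 0 0;255 0 0 0 0 0 0", "grip_force": 40}}

```text
clock: 3.9
ee_pos: [0.5164, 0.2744, 0.1177]
orientation: [0.176, 0.984, 0.0, 0.0]
ft_force: [0.6, -0.4, 0.6]
width: 0.144
```

Call:
{"fn": "send_rows", "kwargs": {"steps": "255 0 0 0 0 0 0;255 0 0 0 0 0 0;255 0 0 0 0 0 0"}}

```text
clock: 4.2
ee_pos: [0.5162, 0.2742, 0.1171]
orientation: [0.176, 0.984, -0.0, -0.0]
ft_force: [-0.3, 0.1, -0.2]
width: -0.0
```

Run:
```python
from h import *
cv2.imwrite("pics/w2.png",get_image("wrist")[:,:,::-1]); print(get_state()["width"],get_state()["ft_force"])
```

```text
0.002225275084676167 [0.55667074 0.27933596 1.07807791]
```

View pics/w2.png

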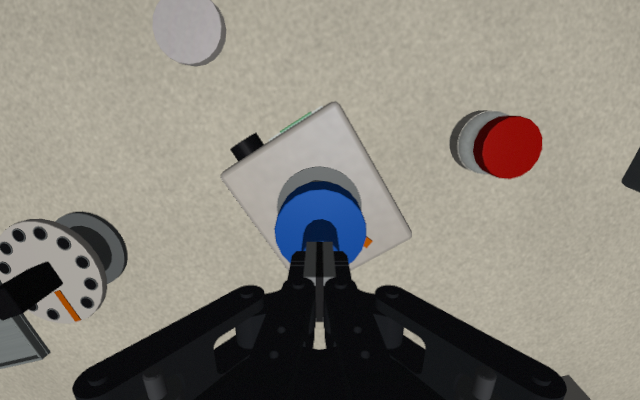

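Run:
```python
from h import *
im=get_image("scene")[:,:,::-1]
cv2.imwrite("pics/s2.png",cv2.resize(cv2.convertScaleAbs(im[110:240,350:480],alpha=1.6),None,fx=4.5,fy=4.5,interpolation=cv2.INTER_CUBIC))
w=cv2.imread("pics/w2.png")[180:330,220:420]
cv2.imwrite("pics/w2z.png",cv2.resize(cv2.convertScaleAbs(w,alpha=2.5),None,fx=4,fy=4,interpolation=cv2.INTER_CUBIC))
m=camera_model("wrist");p,M=tool()
for v in([0,0,0],[.011,0,0],[-.011,0,0],[.011,0,-.029],[0,0,-.029],[.011,0,.005]):print(v,proj(m,p+M@np.array(v)))
```

```text
[0, 0, 0] [[320.84900705 235.34044515]]
[0.011, 0, 0] [[320.87686026 218.99519646]]
[-0.011, 0, 0] [[320.82158482 251.09208046]]
[0.011, 0, -0.029] [[321.1745446  238.66015888]]
[0, 0, -0.029] [[321.13460958 257.37701377]]
[0.011, 0, 0.005] [[320.83424038 216.18368951]]
```

View pics/s2.png

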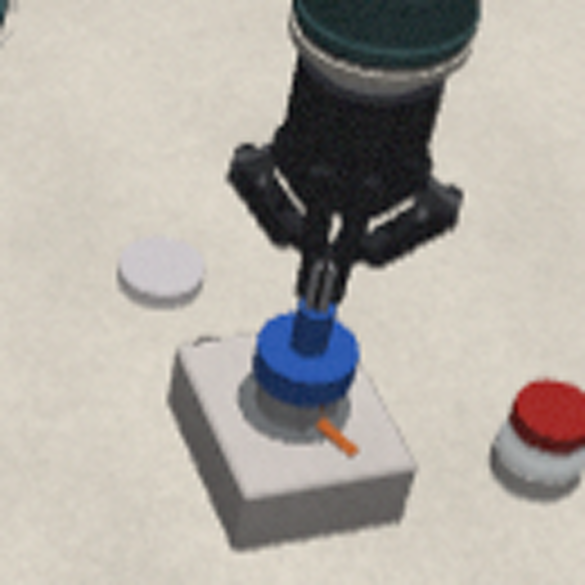

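View pics/w2z.png

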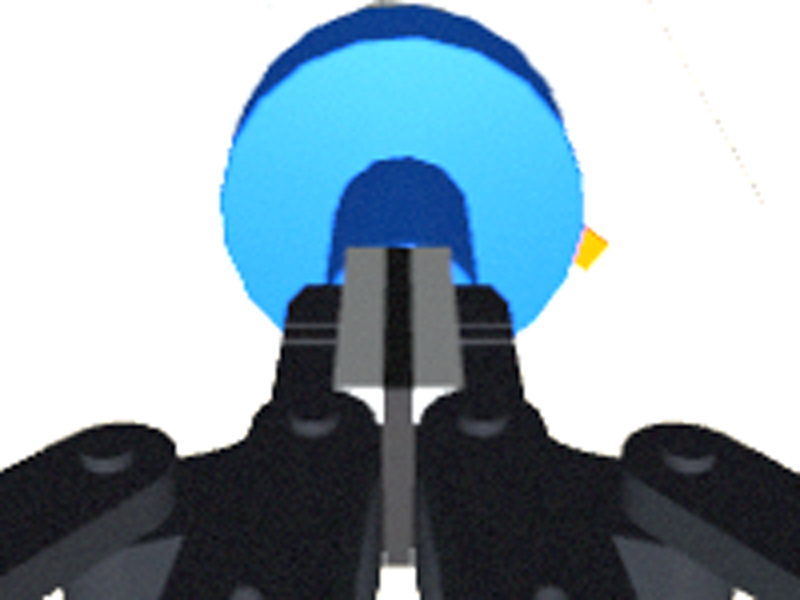

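Run:
```python
from h import *
m=np.load("w1.npy",allow_pickle=True)[0]; n=camera_model("wrist")
print(tri([(m,(323,194)),(n,(320.5,229))]))
S=camera_model("scene"); s=lambda x,y:(350+x/4.5,110+y/4.5)
p,M=tool(); print(p)
print("TCP in s2z", (proj(S,p)-[350,110])*4.5, "tip@+31", (proj(S,p+[0,0,.031])-[350,110])*4.5)
print("knobtop", (proj(S,[.5165,.2735,.146])-[350,110])*4.5)
```

```text
[0.51772663 0.27357964 0.10281859]
[0.51620519 0.27425904 0.11704733]
TCP in s2z [[310.04349461 339.82250774]] tip@+31 [[318.79312704 302.08970236]]
knobtop [[316.97992437 305.01608765]]
```

Call:
{"fn": "send_rows", "kwargs": {"steps": "0 0 0 0 0 0 0;0 0 0 0 0 0 0;0 0 0 0 0 0 0;0 0 0 0 0 0 0;0 0 0 0.5 0 0 0;0 0 0 0.6 0 0 0;0 0 0 0 0 0 0"}}

```text
clock: 5.0
ee_pos: [0.5149, 0.2737, 0.0862]
orientation: [0.176, 0.984, -0.001, -0.002]
ft_force: [-0.1, 0.3, 0.1]
width: 1.001
```

Run:
```python
from h import *
cv2.imwrite("pics/w3.png",get_image("wrist")[:,:,::-1]); print(get_state()["width"],get_state()["ft_force"]);delta([.5162,.274,.089])
```

```text
0.9976339802126607 [-0.12352228  0.51035064 -0.46561015]
pos [0.5154 0.2739 0.0876] yaw 159.67 tilt 0.17 clock 5.05
shift units [-0.029  0.016 -0.056] len 0.07 rz units None
```

View pics/w3.png

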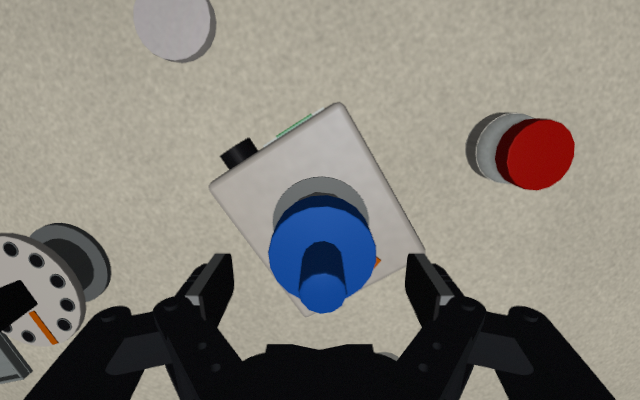

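Call:
{"fn": "send_rows", "kwargs": {"steps": "255 0 0 -0.05 0 0 0;255 0 0 0 0 0 0;255 0 0 0 0 0 0;255 0 0 0 0 0 0;255 0 0 0 0 0 0;255 0 0 0 0 0 0;255 0 0 0 0 0 0;255 0 0 0 0 0 0"}}

```text
clock: 5.85
ee_pos: [0.5164, 0.2746, 0.0913]
orientation: [0.176, 0.984, 0.0, 0.0]
ft_force: [1.8, 5.0, 4.4]
width: 0.241
```

Run:
```python
from h import *
cv2.imwrite("pics/w4.png",get_image("wrist")[:,:,::-1]); print(get_state()["width"],get_state()["ft_force"]);delta([.5162,.274,.089])
```

```text
0.24464125594393532 [2.1237662  5.13096406 4.30301183]
pos [0.5164 0.2747 0.0913] yaw 159.68 tilt 0.07 clock 5.9
shift units [ 0.    -0.028  0.092] len 0.1 rz units None
```

View pics/w4.png

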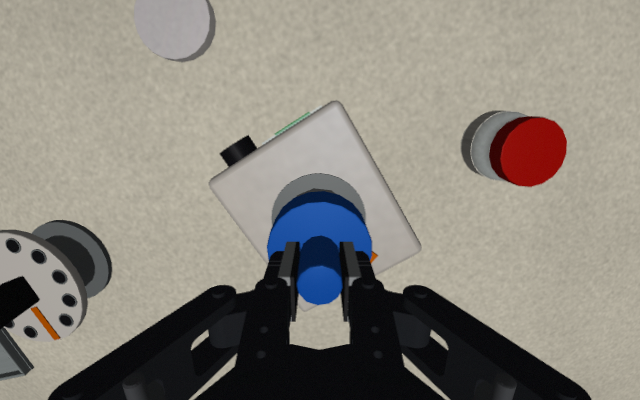

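Call:
{"fn": "send_rows", "kwargs": {"steps": "255 0 0 -0.3 0 0 0;255 0 0 -0.7 0 0 0;255 0 0 -0.9 0 0 -1;255 0 0 -0.9 0 0 -1;255 0 0 -0.9 0 0 -1;255 0 0 -0.9 0 0 -1.0;255 0 0 0 0 0 -0.06"}}

```text
clock: 6.6
ee_pos: [0.5168, 0.2743, 0.2086]
orientation: [-0.001, 1.0, 0.0, 0.001]
ft_force: [0.8, 0.0, -0.3]
width: 0.245
```

Run:
```python
from h import *
m=camera_model("wrist");p,M=tool()
cv2.imwrite("pics/w5.png",get_image("wrist")[:,:,::-1]); print(get_state()["width"],get_state()["ft_force"]);delta([.534,-.196,.2],180)
np.save("w5.npy",np.array([m],dtype=object),allow_pickle=True); print(proj(m,[.5155,.274,.108]))
```

```text
0.24195649355963716 [ 0.20839538  0.24780642 -1.65992761]
pos [0.5164 0.2741 0.2066] yaw 179.97 tilt 0.07 clock 6.65
shift units [ -0.713 -18.805   0.263] len 18.82 rz units -0.007
[[319.51075689 190.72888026]]
```

View pics/w5.png

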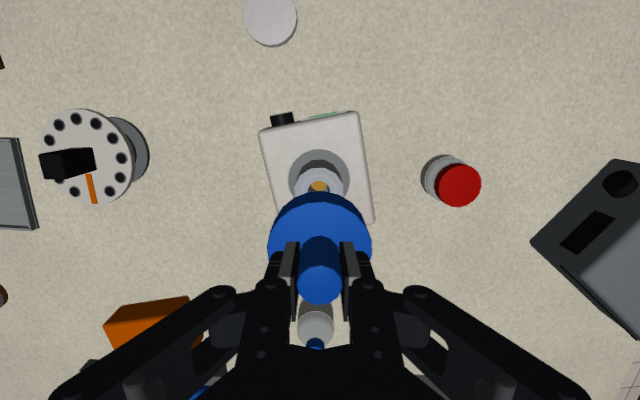

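Call:
{"fn": "send_rows", "kwargs": {"steps": "255 0 -1 0 0 0 0;255 0 -1 0 0 0 0;255 0 -1 0 0 0 0;255 0 -1 0 0 0 0;255 0 -1 0 0 0 0;255 0 -1 0 0 0 0;255 0 -1 0 0 0 0;255 0 -1 0 0 0 0;255 0 -1 0 0 0 0;255 0 -1 0 0 0 0"}}

```text
clock: 7.65
ee_pos: [0.5153, 0.0231, 0.2041]
orientation: [0.001, 1.0, -0.0, -0.001]
ft_force: [1.1, -0.5, -0.7]
width: 0.243
```

Call:
{"fn": "send_rows", "kwargs": {"steps": "255 -0.1 -1 0 0 0 0;255 -0.1 -1 0 0 0 0;255 -0.1 -1 0 0 0 0;255 -0.1 -1 0 0 0 0;255 -0.1 -1 0 0 0 0;255 -0.1 -1 0 0 0 0;255 -0.1 -1 0 0 0 0;255 0 -1 0 0 0 0;255 0 -0.6 0 0 0 0;255 0 -0.2 0 0 0 0"}}

```text
clock: 8.65
ee_pos: [0.533, -0.1967, 0.2046]
orientation: [0.001, 1.0, 0.0, -0.001]
ft_force: [-0.8, 0.7, -1.0]
width: 0.243
```

Run:
```python
from h import *
m=camera_model("wrist")
cv2.imwrite("pics/w6.png",get_image("wrist")[:,:,::-1]); print(get_state()["width"]);delta([.534,-.196,.2],180)
print([proj(m,[.534+a,-.196+b,.014]).round(0) for a in(-.065,.065) for b in (-.065,.065)])
```

```text
0.24254177473702418
pos [ 0.5331 -0.1965  0.2048] yaw 179.87 tilt 0.08 clock 8.7
shift units [-0.036  0.022  0.194] len 0.2 rz units -0.026
[array([[265., 120.]]), array([[375., 120.]]), array([[271., 223.]]), array([[370., 222.]])]
```

View pics/w6.png

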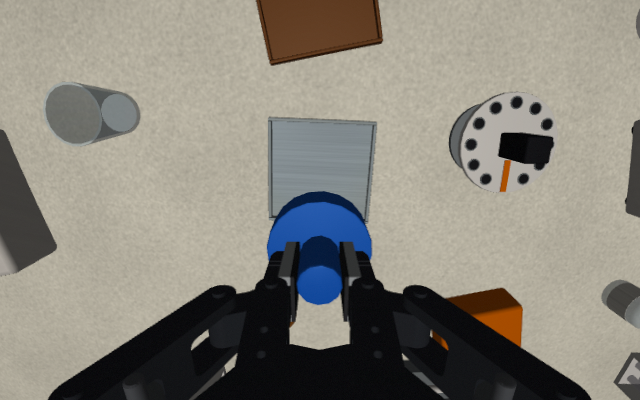

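Call:
{"fn": "send_rows", "kwargs": {"steps": "255 0 0 1 0 0 0;255 0 0 1 0 0 0;255 0 0 1 0 0 0;255 0 0 1 0 0 0;255 0 0 1 0 0 0;255 0 0 1 0 0 0;255 0 0 0.8 0 0 0;255 0 0 0.5 0 0 0;255 0 0 0.1 0 0 0;255 0 0 0 0 0 0"}}

```text
clock: 9.7
ee_pos: [0.5336, -0.1954, 0.0212]
orientation: [0.0, 1.0, -0.0, 0.0]
ft_force: [-0.6, 0.1, 0.6]
width: 0.243
```

Call:
{"fn": "send_rows", "kwargs": {"steps": "255 0 0 0.1 0 0 0;255 0 0 0.1 0 0 0"}}

```text
clock: 9.9
ee_pos: [0.534, -0.1959, 0.0167]
orientation: [0.0, 1.0, -0.0, 0.001]
ft_force: [-0.4, 0.2, -0.6]
width: 0.244
```

Call:
{"fn": "send_rows", "kwargs": {"steps": "255 0 0 0.1 0 0 0;255 0 0 0.1 0 0 0"}}

```text
clock: 10.1
ee_pos: [0.5335, -0.1958, 0.0109]
orientation: [0.0, 1.0, -0.0, 0.0]
ft_force: [0.8, 0.1, -0.1]
width: 0.239
```

Call:
{"fn": "send_rows", "kwargs": {"steps": "255 0 0 0.1 0 0 0;255 0 0 0.05 0 0 0"}}

```text
clock: 10.3
ee_pos: [0.5334, -0.1957, 0.0068]
orientation: [0.0, 1.0, 0.0, -0.0]
ft_force: [-0.2, 0.1, 0.3]
width: 0.238
```

Call:
{"fn": "send_rows", "kwargs": {"steps": "255 0 0 0.04 0 0 0;255 0 0 0.04 0 0 0"}}

```text
clock: 10.5
ee_pos: [0.5335, -0.1958, 0.0052]
orientation: [0.0, 1.0, -0.0, 0.0]
ft_force: [-5.2, 2.2, 13.6]
width: 0.241
```

Call:
{"fn": "send_rows", "kwargs": {"steps": "255 0 0 -0.04 0 0 0;0 0 0 0 0 0 0;0 0 0 0 0 0 0;0 0 0 0 0 0 0;0 0 0 0 0 0 0;0 0 0 0 0 0 0;0 0 0 -0.2 0 0 0;0 0 0 -0.6 0 0 0;0 0 0 -1 0 0 0;0 0 0 -1 0 0 0"}}

```text
clock: 11.5
ee_pos: [0.5334, -0.1958, 0.078]
orientation: [0.0, 1.0, -0.0, 0.0]
ft_force: [-0.1, 0.3, -0.4]
width: 0.997
```

Call:
{"fn": "send_rows", "kwargs": {"steps": "0 0 0 -1 0 0 0;0 0 0 -1 0 0 0;0 0 0 -1 0 0 0;0 0 0 -1 0 0 0;0 0 0 -0.7 0 0 0;0 0 0 0 0 0 0"}}

```text
clock: 12.1
ee_pos: [0.5343, -0.196, 0.197]
orientation: [0.0, 1.0, -0.001, 0.002]
ft_force: [0.3, 0.4, -1.1]
width: 1.0
```

Run:
```python
from h import *
m=camera_model("wrist")
cv2.imwrite("pics/w7.png",get_image("wrist")[:,:,::-1]); print(get_state()["width"]);delta([.49,.009,.2],180)
print(proj(m,[.534,-.196,.060]))
for u in((528,149),(540,149),(515,140)): print(onz(m,u,.104))
np.save("w7.npy",np.array([m],dtype=object),allow_pickle=True)
```

```text
1.0029038720943038
pos [ 0.5338 -0.1959  0.1949] yaw 179.97 tilt 0.12 clock 12.15
shift units [ 1.755  8.194 -0.213] len 8.38 rz units -0.006
[[320.11761029 182.43583371]]
[ 0.49117069 -0.00683458  0.104     ]
[0.49099724 0.00479904 0.104     ]
[ 0.48327233 -0.02080062  0.104     ]
```

View pics/w7.png

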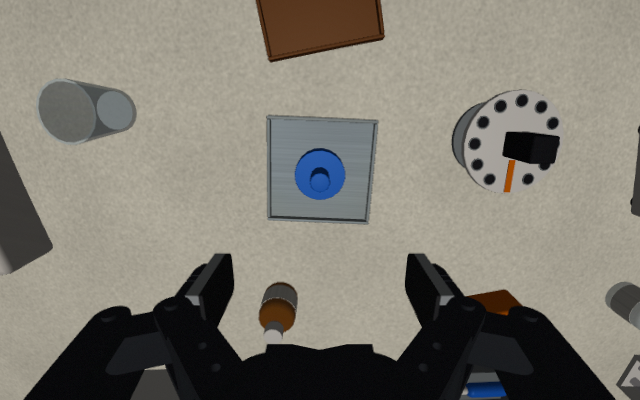

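Call:
{"fn": "send_rows", "kwargs": {"steps": "0 0.2 1 0 0 0 0;0 0.2 1 0 0 0 0;0 0.2 1 0 0 0 0;0 0.2 1 0 0 0 0;0 0.2 1 0 0 0 0;0 0.2 1 0 0 0 0;0 0.2 1 0 0 0 0;0 0.2 0.8 0 0 0 0;0 0.15 0.4 0 0 0 0;0 0 0 0 0 0 0"}}

```text
clock: 13.15
ee_pos: [0.4893, 0.01, 0.1929]
orientation: [-0.0, 1.0, 0.0, -0.0]
ft_force: [0.4, 0.5, -0.8]
width: 0.999
```

Run:
```python
from h import *
m=camera_model("wrist")
cv2.imwrite("pics/w8.png",get_image("wrist")[:,:,::-1]);delta([.49,.009,.2],180)
im=cv2.imread("pics/w8.png")[120:280,230:410]
cv2.imwrite("pics/w8z.png",cv2.resize(cv2.convertScaleAbs(im,alpha=1.8),None,fx=4,fy=3.75,interpolation=cv2.INTER_CUBIC))
print(proj(m,[.49,.009,.104]))
np.save("w8.npy",np.array([m],dtype=object),allow_pickle=True)
```

```text
pos [0.4896 0.0093 0.193 ] yaw -179.98 tilt 0.04 clock 13.2
shift units [-0.015 -0.011 -0.278] len 0.28 rz units -71.996
[[318.85880054 196.67059056]]
```

View pics/w8z.png

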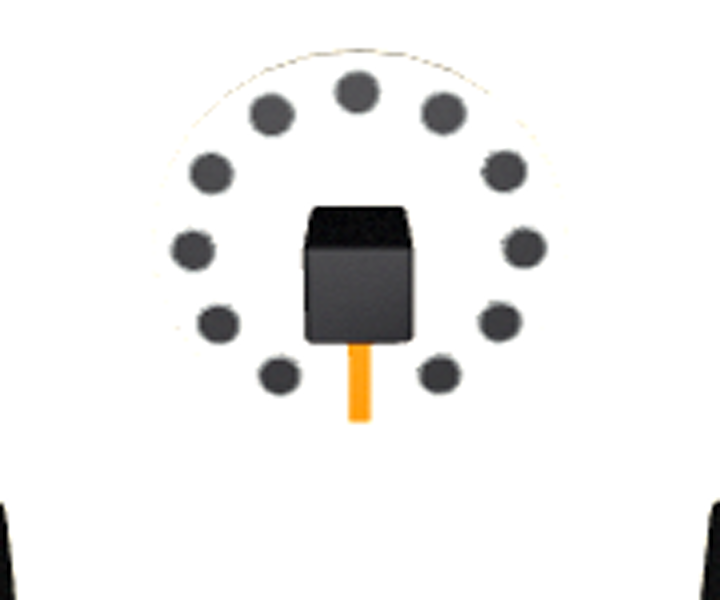

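Call:
{"fn": "send_rows", "kwargs": {"steps": "0 -0.08 0.02 1 0 0 0;0 0 0 1 0 0 0;0 0 0 1 0 0 0;0 0 0 1 0 0 0;0 0 0 1 0 0 0;0 0 0 0.7 0 0 0;0 0 0 0.25 0 0 0;0 0 0 0 0 0 0", "grip_force": 90}}

```text
clock: 14.0
ee_pos: [0.4915, 0.0091, 0.0441]
orientation: [0.001, 1.0, -0.0, -0.001]
ft_force: [-0.5, -0.9, 0.3]
width: 0.996
```

Run:
```python
from h import *
cv2.imwrite("pics/w9.png",get_image("wrist")[:,:,::-1]);delta([.4917,.0096,.044],180); print(get_state()["ft_force"])
```

```text
pos [0.492  0.0093 0.0451] yaw 179.94 tilt 0.01 clock 14.05
shift units [0.013 0.014 0.045] len 0.05 rz units -0.012
[-0.63170026 -0.61844888  0.4670385 ]
```

View pics/w9.png

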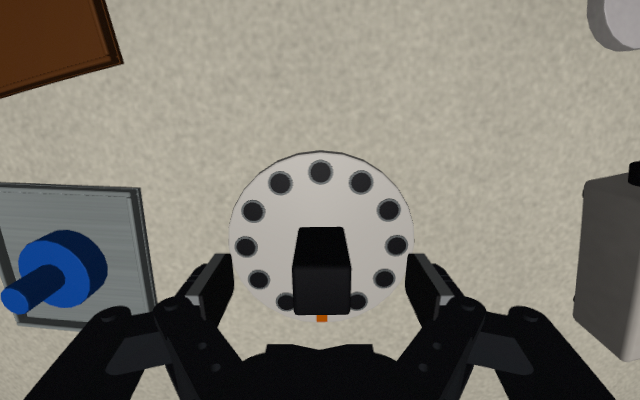

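Call:
{"fn": "send_rows", "kwargs": {"steps": "255 0 0 0 0 0 0;255 0 0 0 0 0 0;255 0 0 0 0 0 0;255 0 0 0 0 0 0;255 0 0 0 0 0 0;255 0 0 0 0 0 0;255 0 0 0 0 0 0;255 0 0 0 0 0 0"}}

```text
clock: 14.85
ee_pos: [0.4922, 0.0098, 0.0454]
orientation: [0.0, 1.0, -0.0, 0.0]
ft_force: [-0.8, 1.1, 5.9]
width: 0.288
```

Run:
```python
from h import *
cv2.imwrite("pics/w10.png",get_image("wrist")[:,:,::-1]);delta([.4917,.0096,.044],180); print(get_state()["width"],get_state()["ft_force"])
```

```text
pos [0.4922 0.0098 0.0454] yaw 179.98 tilt 0.05 clock 14.9
shift units [ 0.019 -0.009  0.055] len 0.06 rz units -0.005
0.2899284416335114 [0.07768775 0.55974723 5.49087303]
```

View pics/w10.png

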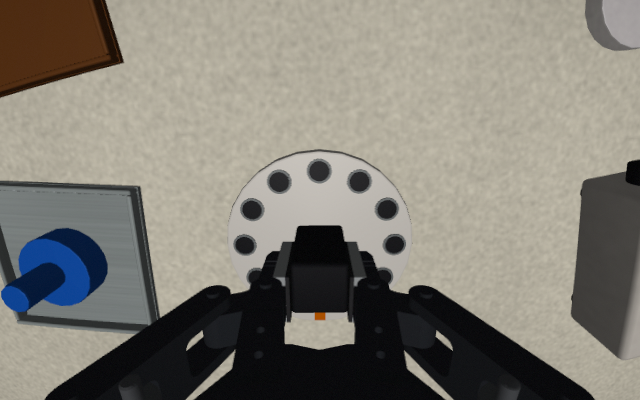

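Call:
{"fn": "send_rows", "kwargs": {"steps": "255 0 0 -0.3 0 0 0;255 0 0 -0.6 0 0 0;255 0 0 -1 0 0 0;255 0 0 -1 0 0 0;255 0 0 -1 0 0 0;255 0 0 -1 0 0 0;255 0 0 -0.6 0 0 0"}}

```text
clock: 15.6
ee_pos: [0.4921, 0.0098, 0.1853]
orientation: [0.0, 1.0, -0.0, 0.001]
ft_force: [0.1, 0.2, -1.8]
width: 0.287
```

Run:
```python
from h import *
cv2.imwrite("pics/w11.png",get_image("wrist")[:,:,::-1]);delta([.4917,.0096,.044],180); print(get_state()["width"],get_state()["ft_force"])
im=cv2.imread("pics/w5.png")[150:220,280:360]
cv2.imwrite("pics/w5z.png",cv2.resize(cv2.convertScaleAbs(im,alpha=1.8),None,fx=8,fy=8,interpolation=cv2.INTER_CUBIC))
T=get_image("top")[:,:,::-1]
cv2.imwrite("pics/t11.png",cv2.resize(cv2.convertScaleAbs(T[180:260,190:280],alpha=1.8),None,fx=7,fy=7,interpolation=cv2.INTER_CUBIC))
S=get_image("scene")[:,:,::-1]
cv2.imwrite("pics/s11.png",cv2.resize(cv2.convertScaleAbs(S[160:240,370:460],alpha=1.8),None,fx=7,fy=7,interpolation=cv2.INTER_CUBIC))
```

```text
pos [0.4927 0.0097 0.1869] yaw 179.97 tilt 0.24 clock 15.65
shift units [ 6.300e-02 -4.000e-03  5.714e+00] len 5.71 rz units -0.006
0.28420631927072715 [ 0.02892131 -0.00906255  1.06991166]
```

View pics/w5z.png

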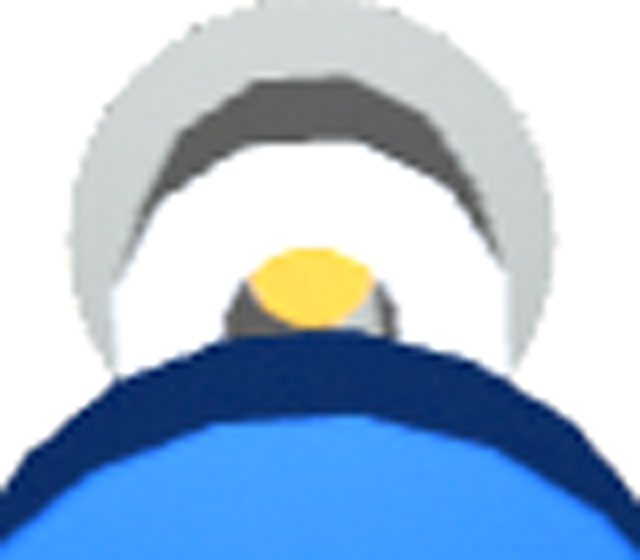

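View pics/t11.png

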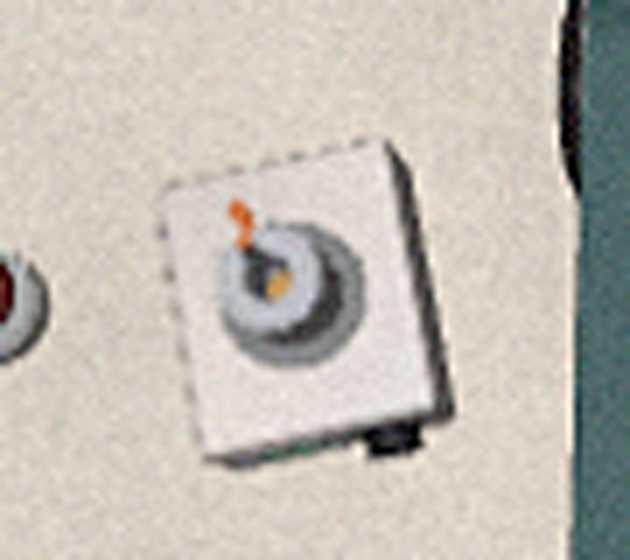

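View pics/s11.png

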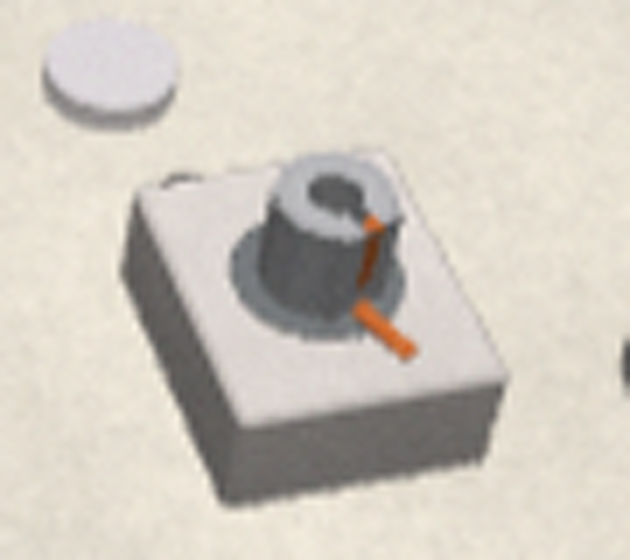

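View pics/w11.png

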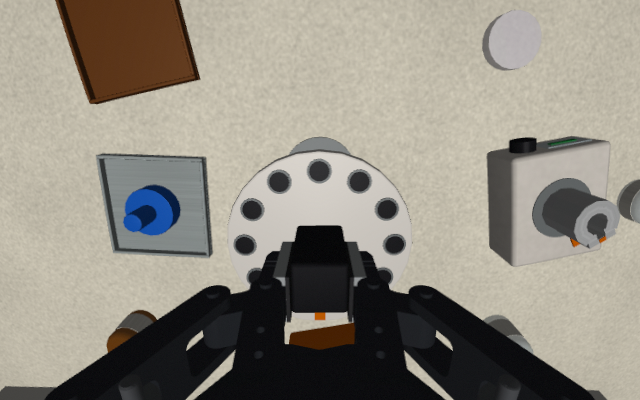

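Run:
```python
from h import *
im=cv2.imread("pics/w11.png")[190:260,560:640]
cv2.imwrite("pics/w11z.png",cv2.resize(cv2.convertScaleAbs(im,alpha=1.8),None,fx=8,fy=8,interpolation=cv2.INTER_CUBIC))
np.save("w11.npy",np.array([camera_model("wrist")],dtype=object),allow_pickle=True)
```

```text
(no output)
```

View pics/w11z.png

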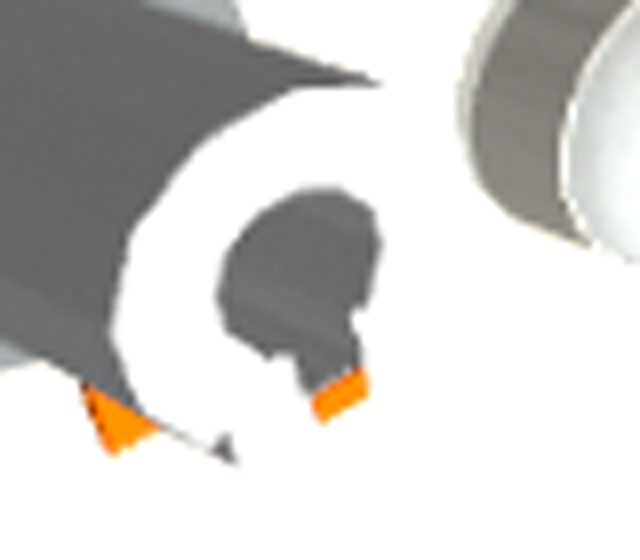

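Run:
```python
from h import *
np.set_printoptions(precision=4,suppress=True)
m=np.load("w11.npy",allow_pickle=True)[0]
w=lambda x,y: onz(m,(560+x/8-.4,190+y/8-.4),.108)[:2]
P=np.array([w(*q) for q in((217,295),(240,235),(280,200),(325,187),(372,210),(382,245),(232,333),(268,357))])
f=least_squares(lambda c:np.hypot(*(P-c[:2]).T)-c[2],[.516,.274,.0105]).x; print("bore",f)
f2=least_squares(lambda c:np.hypot(*(P-c[:2]).T)-.0105,[.516,.274]).x; print("bore r fixed",f2)
for n,a,b in(("slotend",(315,403),(362,372)),("orange end",(325,425),(370,397))):
    A,B=w(*a),w(*b);mid=(A+B)/2;d=mid-f2
    print(n,mid,np.linalg.norm(d),np.degrees(np.arctan2(d[1],d[0])),"width",np.linalg.norm(A-B),"perp ang",np.degrees(np.arctan2(*(B-A)[::-1]))-90)
# side walls
for a,b in(((295,360),(315,403)),((355,318),(362,372))):
    d=w(*b)-w(*a); print("wall",np.degrees(np.arctan2(d[1],d[0])))
# w5
m5=np.load("w5.npy",allow_pickle=True)[0]
w5=lambda x,y: onz(m5,(280+x/8-.4,150+y/8-.4),.108)[:2]
print("w5 L,R",w5(112,330),w5(510,330),"bore",w5(225,310),w5(397,310),"back",w5(300,143))
S=camera_model("scene");T=camera_model("top")
s=lambda x,y,z=.108:onz(S,(370+x/7-.4,160+y/7-.4),z)[:2]; t=lambda x,y:onz(T,(190+x/7-.4,180+y/7-.4),.108)[:2]
print("S bore",s(335,193),"hubtop centre",s(335,195),"bar",s(362,310,.063),s(410,352,.063),"orange rim",s(374,224))
print("T hub",t(272,278),"orange",t(246,240))
d=s(410,352,.063)-s(362,310,.063);print(np.degrees(np.arctan2(d[1],d[0])))
```

```text
bore [0.5152 0.2713 0.0106]
bore r fixed [0.5151 0.2712]
slotend [0.5301 0.281 ] 0.017913253405439932 33.11126235579934 width 0.00651161495600834 perp ang 37.583379820418486
orange end [0.5333 0.2832] 0.021754206139788974 33.51594407733075 width 0.006184893619920623 perp ang 35.60241316330888
wall 38.1732444373996
wall 24.329920940942646
w5 L,R [0.5157 0.2494] [0.5156 0.2967] bore [0.5132 0.2628] [0.5131 0.2832] back [0.4931 0.2717]
S bore [0.5134 0.2724] hubtop centre [0.5145 0.2722] bar [0.5334 0.2866] [0.5554 0.301 ] orange rim [0.5301 0.2842]
T hub [0.5166 0.2706] orange [0.5338 0.2825]
33.15682963882201
```

Run:
```python
from h import *
im=cv2.imread("pics/w11.png")[130:330,220:420]
cv2.imwrite("pics/w11y.png",cv2.resize(cv2.convertScaleAbs(im,alpha=2.2),None,fx=4,fy=3,interpolation=cv2.INTER_CUBIC))
m=np.load("w11.npy",allow_pickle=True)[0];p=np.array([.4924,.0098,.1861]);M=tool()[1]
for v in([-.013,0,-.0586],[.013,0,-.0586],[.013,0,-.0126],[.055,0,-.0126],[0,.055,-.0126],[0,-.055,-.0126]): print(v,proj(m,p+M@np.array(v)).round(1))
```

```text
[-0.013, 0, -0.0586] [[320.8 319.5]]
[0.013, 0, -0.0586] [[320.9 268.5]]
[0.013, 0, -0.0126] [[320.4 226.8]]
[0.055, 0, -0.0126] [[320.5 152.5]]
[0, 0.055, -0.0126] [[414.7 247.3]]
[0, -0.055, -0.0126] [[226.1 247.3]]
```

View pics/w11y.png

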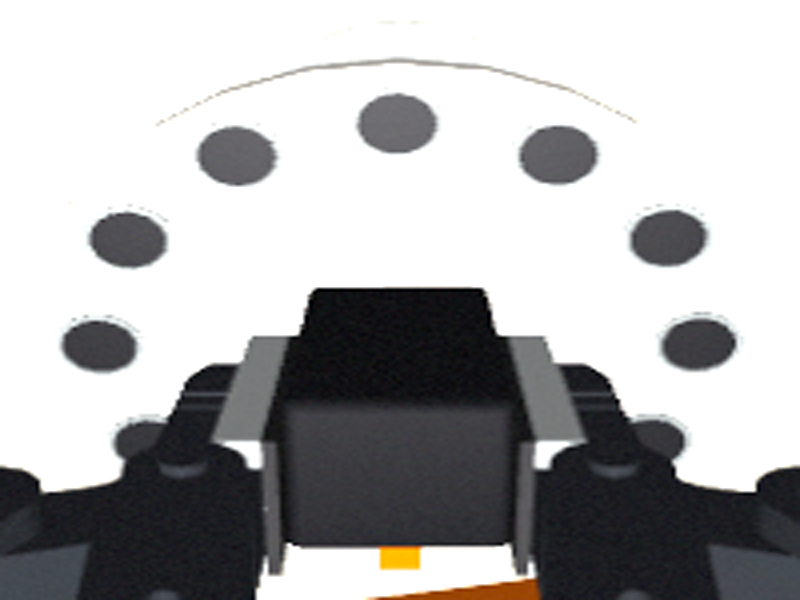

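Call:
{"fn": "send_rows", "kwargs": {"steps": "255 -0.1 1 0 0 0 0;255 -0.1 1 0 0 0 0;255 -0.1 1 0 0 0 0;255 -0.1 1 0 0 0 0;255 -0.1 1 0 0 0 0;255 -0.1 1 0 0 0 0;255 -0.1 1 0 0 0 0;255 -0.1 1 0 0 0 0;255 -0.1 1 0 0 0 0;255 -0.05 1 0 0 0 0"}}

```text
clock: 16.75
ee_pos: [0.5152, 0.2606, 0.1804]
orientation: [0.0, 1.0, -0.001, -0.001]
ft_force: [-0.0, -1.1, -1.0]
width: 0.29
```

Call:
{"fn": "send_rows", "kwargs": {"steps": "255 0 0.52 0 0 0 -0.64;255 0 0 0 0 0 -1;255 0 0 0 0 0 -1;255 0 0 0 0 0 -1;255 0 0 0 0 0 -1;255 0 0 0 0 0 -1;255 0 0 0 0 0 -1;255 0 0 0 0 0 0"}}

```text
clock: 17.55
ee_pos: [0.5152, 0.2725, 0.1806]
orientation: [-0.286, 0.958, -0.0, -0.001]
ft_force: [0.6, 0.2, -2.0]
width: 0.287
```

Run:
```python
from h import *
cv2.imwrite("pics/w12.png",get_image("wrist")[:,:,::-1]);delta([.5161,.2729,.16],-146.8); print(get_state()["width"],get_state()["ft_force"])
S=get_image("scene")[:,:,::-1]
cv2.imwrite("pics/s12.png",cv2.resize(cv2.convertScaleAbs(S[130:240,360:470],alpha=1.8),None,fx=5.4,fy=5.4,interpolation=cv2.INTER_CUBIC))
```

```text
pos [0.5153 0.2725 0.1809] yaw -146.93 tilt 0.11 clock 17.6
shift units [-0.037 -0.006  0.835] len 0.84 rz units -0.026
0.289293928501821 [-0.15253909  0.28522971 -2.26298167]
```

View pics/s12.png

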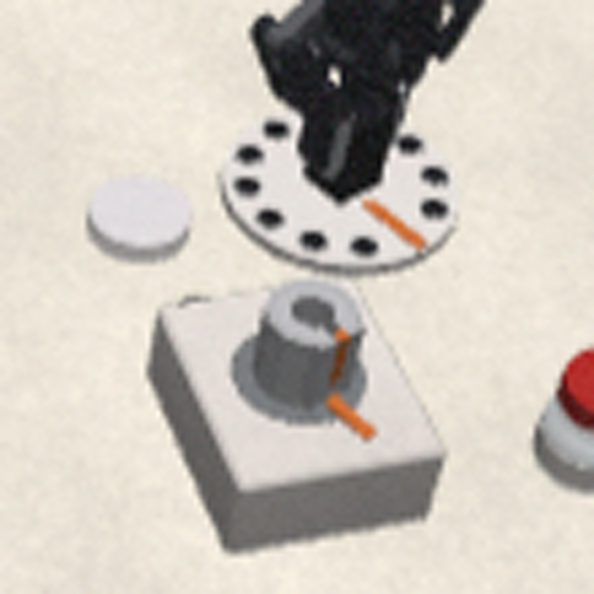

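View pics/w12.png

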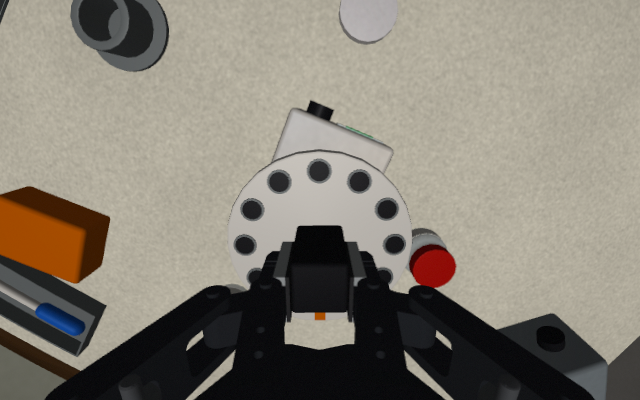

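Run:
```python
from h import *
np.set_printoptions(precision=4,suppress=True)
S=camera_model("scene")
g=lambda q:(360+q[0]/5.4-.4,130+q[1]/5.4-.4)
H=[(434,209),(434,176),(410,144),(276,130),(250,154),(247,186),(270,218),(314,240),(364,246)]
z=.1935
P=np.array([onz(S,g(q),z)[:2] for q in H])
def res(c):
    return np.concatenate([np.min([np.linalg.norm(q-c[:2]-c[3]*np.array([np.cos(c[2]+k*np.pi/6),np.sin(c[2]+k*np.pi/6)])) for k in range(12)],keepdims=True) for q in P])
f=least_squares(res,[.5153,.2725,.58,.042]).x; print("disc",f,np.degrees(f[2]),res(f).max())
a,b=[onz(S,g(q),z)[:2] for q in((366,204),(424,246))];d=b-a;print("stripe",np.degrees(np.arctan2(*d[::-1])))
# hub in same picture
print("hub bore",onz(S,g((314,312)),.108),"hub top", onz(S,g((311,314)),.108))
a,b=[onz(S,g(q),.063)[:2] for q in((330,398),(372,436))];d=b-a;print("bar",np.degrees(np.arctan2(*d[::-1])))
a,b=[onz(S,g(q),.108)[:2] for q in((314,312),(343,338))];d=b-a;print("slot",np.degrees(np.arctan2(*d[::-1])))
print(tool()[0])
```

```text
disc [0.5121 0.2722 0.5776 0.0441] 33.092918130738276 0.0006692246471520067
stripe 36.23029625902763
hub bore [0.5142 0.273  0.108 ] hub top [0.5156 0.2713 0.108 ]
bar 32.06433702918628
slot 31.382255832136572
[0.5153 0.2726 0.1811]
```

Call:
{"fn": "send_rows", "kwargs": {"steps": "255 0 0 0.6 0 0 0;255 0 0 0.6 0 0 0;255 0 0 0.1 0 0 0;255 0 0 0 0 0 0"}}

```text
clock: 18.05
ee_pos: [0.5153, 0.2726, 0.1485]
orientation: [-0.285, 0.958, -0.0, -0.001]
ft_force: [0.2, -0.1, -1.1]
width: 0.286
```

Run:
```python
from h import *
delta([.5155,.2725,.1434],-146.8); print(get_state()["ft_force"])
S=get_image("scene")[:,:,::-1]
cv2.imwrite("pics/s13.png",cv2.resize(cv2.convertScaleAbs(S[130:240,360:470],alpha=1.8),None,fx=5.4,fy=5.4,interpolation=cv2.INTER_CUBIC))
```

```text
pos [0.5153 0.2726 0.1485] yaw -146.85 tilt 0.11 clock 18.05
shift units [-0.008 -0.007  0.205] len 0.21 rz units -0.01
[ 0.16341114 -0.14815477 -1.08503458]
```

View pics/s13.png

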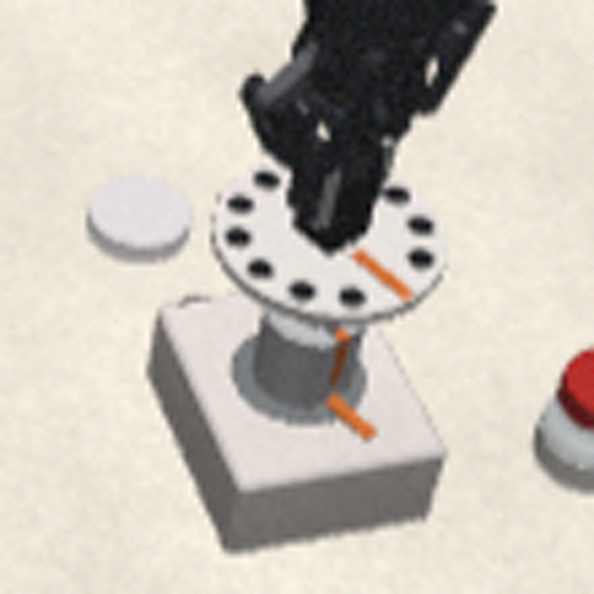

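Call:
{"fn": "send_rows", "kwargs": {"steps": "255 -0.03 0 0.1 0 0 0;255 0 0 0.1 0 0 0;255 0 0 0.06 0 0 0;255 0 0 0 0 0 0"}}

```text
clock: 18.5
ee_pos: [0.5163, 0.2732, 0.1431]
orientation: [-0.285, 0.958, -0.0, -0.0]
ft_force: [-0.6, 0.4, -1.6]
width: 0.29
```

Call:
{"fn": "send_rows", "kwargs": {"steps": "255 0 0 0.06 0 0 0;255 0 0 0.06 0 0 0;255 0 0 0 0 0 0"}}

```text
clock: 18.8
ee_pos: [0.5162, 0.2731, 0.1401]
orientation: [-0.285, 0.958, -0.0, -0.0]
ft_force: [-0.5, 0.3, -2.1]
width: 0.29
```

Call:
{"fn": "send_rows", "kwargs": {"steps": "255 0 0 0.08 0 0 0;255 0 0 0.08 0 0 0;255 0 0 0 0 0 0"}}

```text
clock: 19.1
ee_pos: [0.5162, 0.2731, 0.1359]
orientation: [-0.285, 0.958, -0.0, -0.0]
ft_force: [-0.7, -1.0, -2.6]
width: 0.289
```

Call:
{"fn": "send_rows", "kwargs": {"steps": "255 0 0 0.08 0 0 0;255 0 0 0.08 0 0 0;255 0 0 0 0 0 0"}}

```text
clock: 19.4
ee_pos: [0.5162, 0.2731, 0.1319]
orientation: [-0.285, 0.958, -0.0, -0.0]
ft_force: [-1.0, 0.1, -1.4]
width: 0.293
```

Call:
{"fn": "send_rows", "kwargs": {"steps": "255 0 0 0.08 0 0 0;255 0 0 0.06 0 0 0;255 0 0 0 0 0 0"}}

```text
clock: 19.7
ee_pos: [0.5162, 0.2731, 0.1285]
orientation: [-0.285, 0.958, -0.0, -0.0]
ft_force: [-0.3, -0.6, -1.7]
width: 0.293
```

Call:
{"fn": "send_rows", "kwargs": {"steps": "255 0 0 0.06 0 0 0;255 0 0 0.06 0 0 0;255 0 0 0 0 0 0"}}

```text
clock: 20.0
ee_pos: [0.5162, 0.2731, 0.1255]
orientation: [-0.285, 0.958, -0.0, -0.0]
ft_force: [-0.1, -0.3, -2.0]
width: 0.289
```

Call:
{"fn": "send_rows", "kwargs": {"steps": "255 0 0 0.1 0 0 0;255 0 0 0.1 0 0 0;255 0 0 0 0 0 0"}}

```text
clock: 20.3
ee_pos: [0.5161, 0.2731, 0.1203]
orientation: [-0.285, 0.958, -0.0, -0.0]
ft_force: [0.4, 0.9, -2.0]
width: 0.292
```

Call:
{"fn": "send_rows", "kwargs": {"steps": "255 0 0 0.1 0 0 0;255 0 0 0.1 0 0 0;255 0 0 0 0 0 0"}}

```text
clock: 20.6
ee_pos: [0.5161, 0.2731, 0.1153]
orientation: [-0.285, 0.958, -0.0, -0.0]
ft_force: [0.6, 0.2, -2.4]
width: 0.29
```

Call:
{"fn": "send_rows", "kwargs": {"steps": "255 0 0 0.1 0 0 0;255 0 0 0.05 0 0 0;255 0 0 0 0 0 0"}}

```text
clock: 20.9
ee_pos: [0.5162, 0.2731, 0.1118]
orientation: [-0.285, 0.958, -0.0, -0.0]
ft_force: [0.2, 0.5, -1.9]
width: 0.291
```

Key is in the keyway without resistance; now pushing against the spring.

Call:
{"fn": "send_rows", "kwargs": {"steps": "255 0 0 0.08 0 0 0;255 0 0 0.08 0 0 0;255 0 0 0 0 0 0"}}

```text
clock: 21.2
ee_pos: [0.5165, 0.2732, 0.1083]
orientation: [-0.285, 0.958, 0.0, 0.0]
ft_force: [-0.4, -0.5, 3.7]
width: 0.289
```

Call:
{"fn": "send_rows", "kwargs": {"steps": "255 0 0 0.08 0 0 0;255 0 0 0.08 0 0 0;255 0 0 0 0 0 0"}}

```text
clock: 21.5
ee_pos: [0.5165, 0.2733, 0.1045]
orientation: [-0.285, 0.958, 0.0, 0.0]
ft_force: [-1.5, -0.2, 6.8]
width: 0.29
```

Call:
{"fn": "send_rows", "kwargs": {"steps": "255 0 0 0.04 0 0 0;255 0 0 0 0 0 0", "grip_force": 110}}

```text
clock: 21.7
ee_pos: [0.5166, 0.2733, 0.1037]
orientation: [-0.285, 0.958, 0.0, 0.001]
ft_force: [-1.8, -0.7, 7.3]
width: 0.286
```

Call:
{"fn": "send_rows", "kwargs": {"steps": "255 0 0 0.05 0 0 0;255 0 0 0 0 0 0;255 0 0 0 0 0 0"}}

```text
clock: 22.0
ee_pos: [0.5167, 0.2734, 0.1035]
orientation: [-0.285, 0.958, 0.0, 0.001]
ft_force: [-4.4, -1.6, 15.4]
width: 0.285
```

Call:
{"fn": "send_rows", "kwargs": {"steps": "255 0 0 0.05 0 0 0;255 0 0 0 0 0 0;255 0 0 0 0 0 0"}}

```text
clock: 22.3
ee_pos: [0.5168, 0.2734, 0.1034]
orientation: [-0.285, 0.958, 0.0, 0.001]
ft_force: [-10.6, -4.7, 26.8]
width: 0.288
```

Call:
{"fn": "send_rows", "kwargs": {"steps": "255 0.04 0 -0.02 0 0 0;255 0 0 0 0 0 0;255 0 0 0 0 0 0"}}

```text
clock: 22.6
ee_pos: [0.5165, 0.2733, 0.1034]
orientation: [-0.285, 0.958, 0.0, 0.002]
ft_force: [-2.1, 0.0, 18.2]
width: 0.284
```

Run:
```python
from h import *
cv2.imwrite("pics/w14.png",get_image("wrist")[:,:,::-1]);delta([.5155,.2725,.1034],-146.8);s=get_state(); print(s["width"],s["ft_force"],s["ft_torque"])
S=get_image("scene")[:,:,::-1]
a=cv2.resize(cv2.convertScaleAbs(S[130:240,360:470],alpha=1.8),(400,400),interpolation=cv2.INTER_CUBIC)
b=cv2.resize(cv2.convertScaleAbs(S[180:260,210:290],alpha=1.8),(400,400),interpolation=cv2.INTER_CUBIC)
cv2.imwrite("pics/s14.png",np.hstack([a,b]))
```

```text
pos [0.5165 0.2732 0.1034] yaw -146.83 tilt 0.22 clock 22.65
shift units [ 0.05  -0.003  0.   ] len 0.05 rz units -0.006
0.2900616470089084 [-2.45763857  0.53091658 18.68470107] [ 0.05299623  0.42415415 -0.04478447]
```

View pics/s14.png

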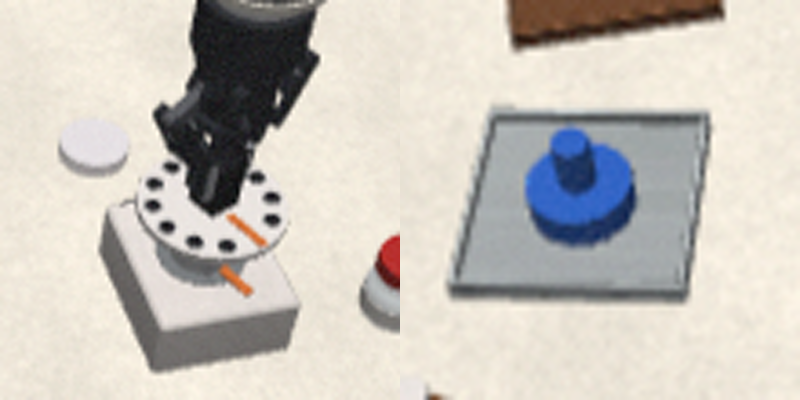

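View pics/w14.png

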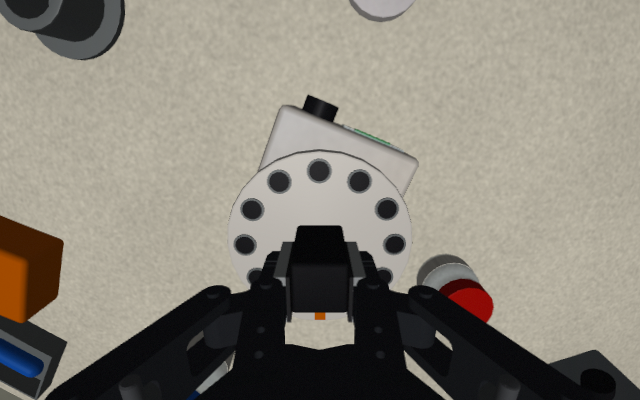

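```bash
python3 -c "
from plant import *
print(finish_job()); s=get_state(); print(s['clock'],s['ee_pos'],s['ft_force'])"
```

```text
the job is handed in; nothing more can be done
None
the job is handed in; nothing more can be done
```

I handed the job in at 22.65 s. The dust cap is in the steel tray, and the carousel is pressed fully home on the hub with the handle still gripped. `finish_job` reports no verdict, so the result rests on my own last checks.

**What I did**
- **Cap:** I lifted it off the hub, set it down upright near the centre of the tray and let it go.
- **Carousel:** I lifted it by its handle, turned it about 33° to line up with the keyway and lowered it. The key went in with no resistance, and I then pushed against the ejector spring until the disc stopped.

**Last checks**
- **Seating:** the TCP stopped at z = 0.1034, the height I had worked out for the disc on the hub face. The upward force was about 18.5 N, well above the 10.8 N spring, so the disc is resting on the face.
- **Alignment:** the tool was tilted 0.2°, and the orange stripe on the disc lined up with the bar at the hub's foot.
- **Grip:** the grip force was set to 110 N, and the wrist picture showed no slip of the handle.
- **Cap and bystanders:** the scene camera shows the cap upright in the tray. I touched no bystanders, but I did not measure them again at the end.

**What went wrong or disagreed**
- **First cap grasp:** it closed on air above the knob. The real fingertips sit about 20–30 mm behind the reported TCP, so I lowered the gripper and tried again.
- **Handle grip height:** because of that offset I gripped the handle at a height meant to keep the grasp point within 30 mm of its centre on either reading. The reported grasp point was about 17 mm off.
- **Hub position:** the camera estimates differed by 2–3 mm. The shaft still went in with almost no side force. A side force of about 11 N built up at the final press, and I relieved it to about 2 N.

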